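# Zero the dial, then hold the cam at full lift

### The job

On the cam-lift checking fixture, first turn the round bezel of the dial until its zero mark stands at the pointer, while the cam lever is still at rest. Then take the lever by its upright handle, swing it round until the cam stands at its highest lift, and finish while still holding the handle there: the lever springs back if let go. Leave the bezel at zero and do not disturb the other things on the table.

Things in the scene. Friction and masses are not known exactly. Their poses are not given: they have to be found in the camera images.
- fixture: Cam-lift checking fixture, screwed down: aluminium plate 130 x 325 x 12 mm. Origin under the plate on the table top; z up, y from the cam towards the dial. In this frame (x, y in mm): cam spindle at 0, -60; dial centre at 0, 110; handle at rest at -80, -33, at highest lift at 0, -145 (lever then points straight away from the dial). A grey slide block, 44 mm high, lies between.
- spindle (a point): On the vertical axis of the cam spindle, 44 mm above the table (top of the lever bar, a flat steel bar 16 mm wide). The handle stands on the bar 85 mm from this axis. The dark cam disc lies under the bar, its nose opposite to the handle, and pushes the roller of the rod towards the dial; at highest lift the nose points at the roller.
- handle: Black upright handle, diameter 21 mm, 46 mm tall, from 44.5 to 90.5 mm above the table; it revolves freely on the lever. Origin: centre of its lower end.
- handle_mid (a point): Point on the handle's axis where it is best gripped, 69.5 mm above the table (25 mm above the handle's origin).
- lever (a joint): Angle of the cam lever, rad. 0 = at rest against its stop, growing counter-clockwise seen from above; highest lift at 1.90; it can go on to 2.35, where the lift is less again. A spring drives it back to 0: about 1 N at the handle at rest, 4 N at highest lift.
- follower (a joint): Lift of the push rod, m: 0 with the lever at rest, 0.012 at highest lift. Near the top it changes little: 0.0117 at 0.21 rad to either side of it.
- bezel (a joint): Angle of the bezel, rad, growing counter-clockwise seen from above. 0 = its zero mark (thick black mark on the white face and a small black stud on the ring) stands at the resting pointer. It starts 0.45 to 1.35 off; stops at -1.6 and +1.6. It stays where it is left (friction 0.06 N m).
- bezel_mid (a point): Point on the bezel's axis at the height to grip it, 45.5 mm above the table. The bezel is a knurled steel ring, outside diameter 60 mm, from 38 to 53 mm above the table; the white dial face turns with it. Below it the gauge body is narrower (50 mm); the plate's top is at 12 mm.
- bezel_zero (a point): The small black stud at the zero mark, on the bezel's upper face, 27 mm from its axis, 53 mm above the table.
- pointer (a joint): Angle of the thin black pointer over the dial face, rad, growing clockwise seen from above: 0 at rest, where it points along +y of the fixture (away from the cam); half a turn (3.14) at highest lift. The dial has 24 divisions of 15 degrees, each 1 mm of lift.
- spanner_13: Loose bystander: double-ended steel spanner, 188 x 27 x 6 mm, lying beyond the fixture. Origin: centre of its underside.
- tape_roll: Loose bystander: roll of black tape, diameter 58 mm, 19 mm high, lying beyond the fixture. Origin: centre of its underside.
- hexbolt_a: Loose bystander: steel hexagon bolt, 64 x 22 x 20 mm, lying on the robot's side of the fixture. Origin: centre of its underside.
- nut_tray_a: Loose bystander: steel hexagon nut, 37 x 32 x 16 mm, lying on the robot's side of the fixture. Origin: centre of its underside.

How it is judged:
On the way, in this order (a step that is already met when the one before it is completed fails the run):
1. the bezel's zero mark stands at the pointer while the lever is at rest (value of joint bezel between -0.13 and 0.13 rad and value of joint follower below 0.0005 m), for 0.2 s.
2. the cam is at its highest lift (value of joint follower above 0.0117 m), for 0.2 s.
At the end, for the whole second after the job is handed in: The fingers hold the lever's handle (more than 1 N) with the push rod within 0.3 mm of its highest lift (12 mm), the lever still, and the bezel's zero mark within 0.13 rad (half a division) of where the pointer rests; held through the last second (value of joint follower above 0.0117 m and velocity of joint lever between -0.1 and 0.1 rad/s and contact force between handle and the fingers above 1 N and value of joint bezel between -0.13 and 0.13 rad); the arm keeps its last pose, push and grip.
It fails at once if a bystander was moved by more than 25 mm (distance of any of spanner_13, tape_roll, hexbolt_a, nut_tray_a from where it was at the start of the episode above 0.025 m).
It also fails if it takes over 45 s, if anything falls off the work surface, if the arm or the gripper's body presses on something with over 40 N, if the wrist force passes 120 N, or if a joint passes its speed limit or range.

### The arm

A 6-joint arm with a two-finger parallel gripper is mounted at the origin on a cart in front of the work surface, level with it; the furniture and walls round the work are solid. World frame = base frame: x ahead of the robot, y to its left, z up, the work surface at z = 0. Lengths are in m, angles in rad, forces in N, time in s.
With the tool pointing down it reaches from about 0.35 to 0.775 m from the base axis. Payload 7.3 kg.
Tool frame: the origin (TCP) lies on the centre line of the jaws, within the pads' length; the fingertips stand robot.nose_length ahead of it and the grasp point (between the pads) is the TCP (robot.nose_length is the distance from the TCP to the fingertips, in m); z points along the fingers, y is the direction in which the jaws open and shut (so a half turn about z gives the same grasp; the last joint's range is limited). The gripper opens to 92 mm and grips with 3 to 60 N. Pads are 19 mm wide; open, the fingers measure 130 mm over their backs; the gripper's body (75 mm by 190 mm) begins 47 mm behind the grasp point.
Start: joints at [-1.495, 0.342, 1.524, -0, 1.275, -0.146], TCP at [0.116, -0.512, 0.246] pointing down, gripper open.
Joint ranges: [-2.53, 2.53], [-0.77, 2.02], [0.04, 2.7], [-1, 4.14], [0.28, 2.66], [-3.11, 3.11]. Speed limits (rad/s): [2.57, 2.57, 3.14, 3.14, 3.14, 3.14].

### API

Orientations are given as [roll, pitch, yaw] about the fixed x, y, z axes, in that order (R = Rz(yaw) Ry(pitch) Rx(roll)).
In Python, from cell import robot, read_camera gives the robot as it stands.
- The arm moves only by the shell command python3 -m crank 'ROWS' [FORCE]. ROWS is JSON, a list of rows, each a list of 7 numbers: the shift along the tool's x, y, z in cm, then the turn, a rotation vector about the tool's x, y, z in degrees, then the opening, from 0 (shut) to 1 (fully open). In form: [[tx, ty, tz, wx, wy, wz, jaw], ...]. A call has 1 to 5 rows; each row is the pose to reach, as a shift and turn from the pose commanded when the call began, along the tool's axes at that moment; what a row does not reach only later rows make up. A row lasts 1/8 s, in which the tool goes at most 62.5 mm and 10.7 degrees, less where a joint would pass 70% of its speed; a pose out of reach is approached as far as the arm can. A call with a gripper value outside its range is refused whole. The fingers move at their own pace and stop on an object; FORCE is the grip in N (left out, the last holds). Time passes only in rows, so rows that repeat a pose let the fingers close. It gives the time, the measured TCP pose, the force and the opening at its end, in the units of the state.
- robot.observe(): the state, without advancing time (a new reading comes with each control period).
- read_camera(name): name is "side" or "top" or "wrist"; returns a dict with "frame" (400x640x3 uint8, red, green, blue), "intrinsics" (3x3 intrinsics, pixels), "distortion" ([k1, k2, p1, p2, k3] as OpenCV has them; the pictures are not rectified), "R" (3x3) and "t" (3): a world point X has camera coordinates R X + t. Camera axes: x right, y down, z forward; pixel columns grow to the right and rows downward; lengths in m; the calibration is good to about 2 mm. A picture is of the moment at which its call begins. There is no depth.
- robot.hand_in(): hands the job in, once; it reports no verdict.
The state is a dict: "time": time; "qpos": joint angles; "qvel": joint speeds; "joint_efforts": joint torques, N m; "tool_pos": TCP position; "tool_rot": TCP orientation; "contact_force": force on the tool from outside, world axes, zero at the start; "torque": the same for the moment, N m; "opening": finger opening in m.
Only numpy, scipy, OpenCV 4.12 (cv2) and the standard library are available. Lean on these libraries where they do the work, as an engineer would, in place of code of your own. Each camera call takes 0.05 s, during which the arm holds its last target.

## Working session

There is one attempt and no reset: what is moved stays moved. The work goes in short steps, Python scripts to look and compute and a shell command to move; the robot and the scene stay as the last step left them, time stands still between calls to the robot, and variables do not carry over. Pictures are saved under pics/ and viewed, and the job is handed in when it is done.

```bash
ls; mkdir -p pics; python3 - <<'E'
from cell import robot, read_camera
import cv2
print(robot.nose_length, robot.observe())
for n in ("side","top","wrist"):
    c=read_camera(n); cv2.imwrite(f"pics/{n}0.png",c["frame"][:,:,::-1])
    print(n,c["intrinsics"],c["distortion"],c["R"],c["t"])
E
```

```text
pics
0.019 {'time': 0.0, 'qpos': array([-1.49498660e+00,  3.42702853e-01,  1.52503583e+00, -6.80660499e-06,
        1.27537429e+00, -1.46003929e-01]), 'qvel': array([-1.16771491e-03,  7.31412557e-05, -1.69044078e-03,  4.17111548e-04,
       -8.07499876e-04, -3.46775273e-04]), 'joint_efforts': array([-1.97648529e-03, -4.31246030e+01, -2.44224483e+01,  7.16049923e-02,
        5.58900239e-02, -1.06478396e-04]), 'tool_pos': array([ 0.11548824, -0.51175005,  0.24504868]), 'tool_rot': array([-3.14008757e+00, -2.14744327e-04,  2.21815478e-01]), 'contact_force': array([0.26235975, 0.09436792, 0.37038523]), 'torque': array([-0.01875597,  0.0177092 ,  0.0375564 ]), 'opening': 0.09149651513856126}
side [[497.26518422   0.         314.44140574]
 [  0.         497.26518422 192.31049178]
 [  0.           0.           1.        ]] [0.01362781 0.         0.         0.         0.        ] [[ 0.97396548 -0.22655116  0.00811303]
 [-0.13560454 -0.61090973 -0.78000045]
 [ 0.18166634  0.75859335 -0.62572635]] [-0.55997308  0.13300725  0.82826371]
top [[496.86670691   0.         323.33416174]
 [  0.         496.86670691 195.61556844]
 [  0.           0.           1.        ]] [-0.11260121  0.          0.          0.          0.        ] [[-1.22455404e-02 -9.99922304e-01 -2.33067076e-03]
 [-9.83116971e-01  1.24652383e-02 -1.82553111e-01]
 [ 1.82567980e-01  5.58604720e-05 -9.83193231e-01]] [-0.00188434  0.56252397  0.88174967]
wrist [[298.27693809   0.         317.52612235]
 [  0.         298.27693809 196.09467932]
 [  0.           0.           1.        ]] [-0.02770511  0.          0.          0.          0.        ] [[ 0.21926526 -0.97566457 -0.00117548]
 [-0.93782929 -0.21109433  0.27552749]
 [-0.26907055 -0.05931121 -0.96129247]] [-0.52557958 -0.03340391  0.39144547]
```

View pics/side0.png

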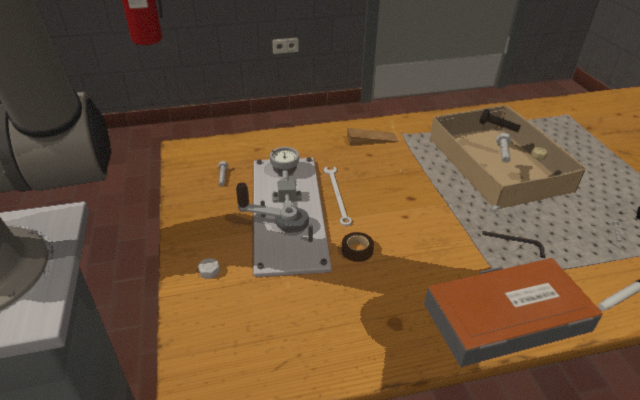

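View pics/top0.png

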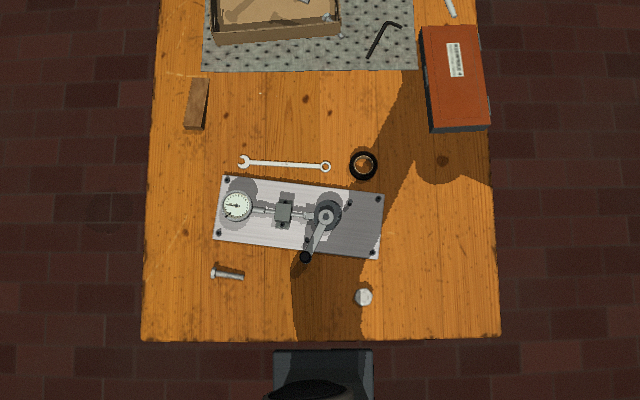

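View pics/wrist0.png

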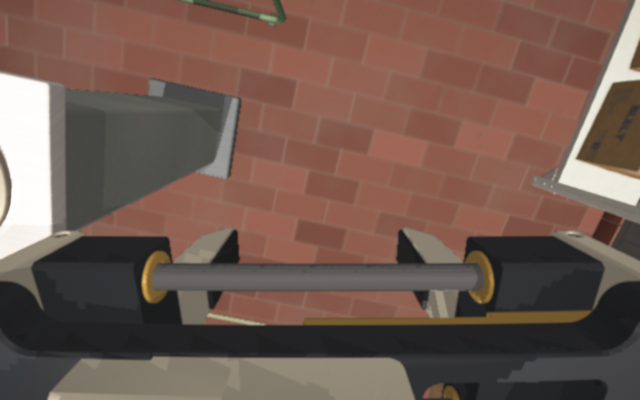

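The side and top views show the whole fixture. In the top view the dial is at about (236,206), the cam spindle at (326,214) and the handle top at (305,257). I'll zoom in and measure.

```bash
cat > h.py <<'E'
import numpy as np, cv2
from cell import robot, read_camera
def ray(c,px):
    u=cv2.undistortPoints(np.array([[px]],float),c["intrinsics"],np.array(c["distortion"]))[0,0]
    R=np.array(c["R"]);t=np.array(c["t"]); return -R.T@t, R.T@np.array([u[0],u[1],1.])
def onz(c,px,z):
    o,d=ray(c,px); return o+d*(z-o[2])/d[2]
def proj(c,X):
    r,_=cv2.Rodrigues(np.array(c["R"])); p,_=cv2.projectPoints(np.array(X,float).reshape(-1,1,3),r,np.array(c["t"]),c["intrinsics"],np.array(c["distortion"])); return p[:,0]
def crop(c,x0,y0,w,h,s,name):
    im=c["frame"][y0:y0+h,x0:x0+w,::-1]; im=cv2.resize(im,None,fx=s,fy=s,interpolation=cv2.INTER_CUBIC); cv2.imwrite(name,im)
E
python3 - <<'E'
from h import *
c=read_camera("top"); crop(c,200,165,200,120,4,"pics/t1.png")
c=read_camera("side"); crop(c,220,140,120,140,4,"pics/s1.png")
E
```

```text
(no output)
```

View pics/t1.png

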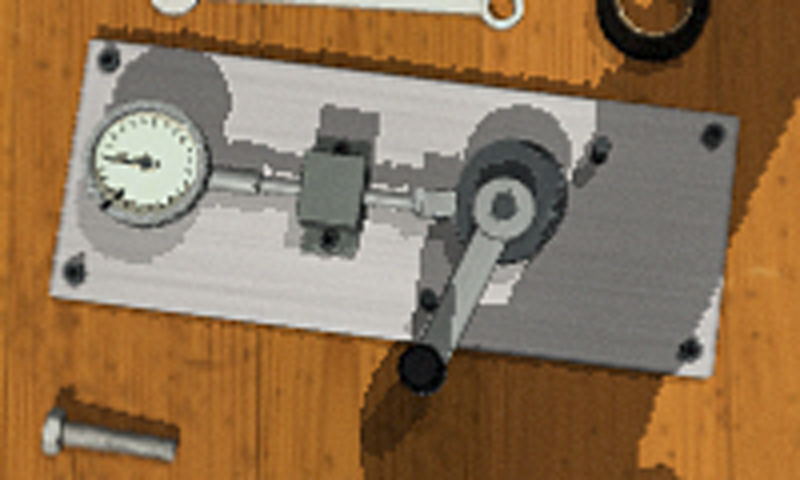

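View pics/s1.png

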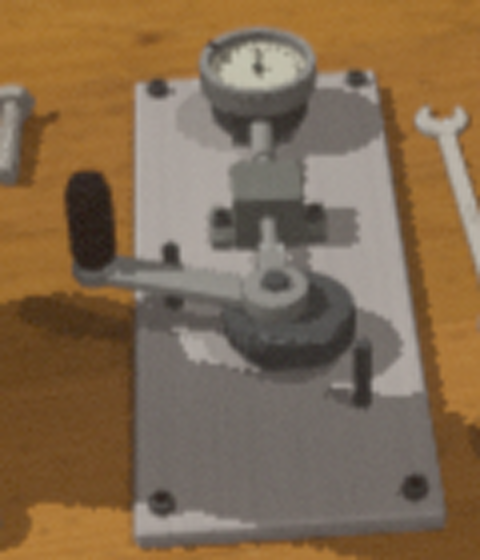

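```bash
cat >> h.py <<'E'
def fixpose(c):
    cor=np.array([(91,41),(739,118),(713,377),(52,297)])/4+np.array([200,165])-0.375
    # refine: corners by hand from 4x crop; fixture coords
    W=np.array([onz(c,p,0.012)[:2] for p in cor])
    F=np.array([(65,162.5),(65,-162.5),(-65,-162.5),(-65,162.5)])/1000
    wm,fm=W.mean(0),F.mean(0); H=(F-fm).T@(W-wm); a=np.arctan2(H[0,1]-H[1,0],H[0,0]+H[1,1])
    R=np.array([[np.cos(a),-np.sin(a)],[np.sin(a),np.cos(a)]]); t=wm-R@fm
    return R,t,a,(F@R.T+t-W)*1000
E
python3 - <<'E'
from h import *
c=read_camera("top"); R,t,a,res=fixpose(c); print(t,np.degrees(a),res)
f=lambda x,y:R@np.array([x,y])/1+t
for n,x,y in (("spindle",0,-.06),("dial",0,.11),("hrest",-.08,-.033),("hend",0,-.145)): print(n,f(x,y))
# direct dial: white face
o=np.array([200,165])-.375
print("face",onz(c,np.array([148,162])/4+o,.052),"stud",onz(c,np.array([114,199])/4+o,.053),"spindle",onz(c,np.array([503,205])/4+o,.044),"handle top",onz(c,np.array([422,368])/4+o,.0905))
s=read_camera("side"); o=np.array([220,140])-.375
print("S face",onz(s,np.array([259,70])/4+o,.052),"stud",onz(s,np.array([212,46])/4+o,.053),"spindle",onz(s,np.array([276,282])/4+o,.044),"handle top",onz(s,np.array([88,180])/4+o,.0905))
E
```

```text
[0.52941211 0.03934759] -7.555715548319191 [[ 0.93072212  0.77162671]
 [ 1.17995232 -1.47805438]
 [-1.34851227 -1.07879587]
 [-0.76216217  1.78522354]]
spindle [ 0.5215227  -0.02013146]
dial [0.54387604 0.14839251]
hrest [0.44576754 0.01715333]
hend [ 0.51034603 -0.10439345]
face [0.54630865 0.15424679 0.052     ] stud [0.52877147 0.16977755 0.053     ] spindle [ 0.52509917 -0.01225648  0.044     ] handle top [0.44629619 0.02454062 0.0905    ]
S face [0.54615782 0.14662052 0.052     ] stud [0.52628993 0.17160996 0.053     ] spindle [ 0.5254025  -0.00730875  0.044     ] handle top [0.44886711 0.02458529 0.0905    ]
```

The plate corners and the direct features disagree by about 7 mm in y. The plate may not be centred on the origin, or my assumed heights may be off, so I'll triangulate.

```bash
python3 - <<'E'
from h import *
c=read_camera("top"); s=read_camera("side")
oc=np.array([200,165])-.375; os_=np.array([220,140])-.375
def tri(p,q):
    o1,d1=ray(c,p);o2,d2=ray(s,q)
    d1/=np.linalg.norm(d1);d2/=np.linalg.norm(d2)
    A=np.stack([d1,-d2],1); k=np.linalg.lstsq(A,o2-o1,rcond=None)[0]
    a,b=o1+k[0]*d1,o2+k[1]*d2; return (a+b)/2*1000, np.linalg.norm(a-b)*1000
for n,p,q in (("pivot",(147,162),(259,68)),("stud",(114,199),(212,46)),("spindle",(504,205),(275,281)),("htop",(422,366),(88,178)),
 ("screwTL",(109,59),(357,77)),("screwBL",(75,271),(158,88)),("screwTR",(713,135),(415,488)),("screwBR",(689,350),(162,502)),("cornerTR",(739,118),(443,520)),("cornerBR",(713,377),(136,535)),("cornerTL",(91,41),(374,72)),("cornerBL",(52,297),(135,85))):
    print(n,*tri(np.array(p)/4+oc,np.array(q)/4+os_))
# white face mask
for nm,cc,box in (("top",c,(215,185,45,45)),("side",s,(265,140,40,45))):
    x,y,w,h=box; im=cv2.cvtColor(cc["frame"][y:y+h,x:x+w],cv2.COLOR_RGB2HSV); print(nm)
    m=(im[...,2]>180)&(im[...,1]<60); 
    print("\n".join("".join("#" if v else "." for v in r) for r in m))
E
```

```text
pivot [547.41640706 155.62412187  46.90025524] 0.48318966905104327
stud [527.25936617 169.48031696  54.58962625] 2.523835950676799
spindle [524.18741788 -12.69912597  49.39182966] 0.2589246352794038
htop [448.03156761  24.49144999  91.61027177] 1.8473001129638429
screwTL [604.48974074 181.19755178  15.325699  ] 0.4448795059917685
screwBL [499.46247953 195.73952392  14.11699234] 0.009066593144395355
screwTR [ 562.98155998 -115.54241477   14.01142622] 0.6998041437414351
screwBR [ 458.3501966  -100.6839156    14.57583167] 0.8922877872968235
cornerTR [ 572.13626375 -129.41262471    7.13347045] 0.14864813618922726
cornerBR [ 445.58272633 -112.32344657   10.09439797] 1.0375431673818594
cornerTL [615.66409089 191.56841169   9.70193761] 1.6547245320536577
cornerBL [487.92322661 207.78488484   9.40675908] 1.1146155717112454
top
.......#######............................###
......########............................###
......#######.............................###
......#######..............................##
......#######..............................##
......#######..........................
[... 2950 characters left out ...]
...
........................................
........................................
........................................
........................................
........................................
........................................
........................................
........................................
........................................
........................................
........................................
........................................
........................................
........................................
........................................
........................................
........................................
```

Triangulating gives consistent results:
- Spindle at (524,-13) and dial at (547,156), which are 170 mm apart as specified.
- Handle at (448,24.5), against (448.6,25.0) predicted.
- Yaw is about -7.85°, and the plate is simply off-centre on the origin.
- The bezel is off by about +60° (CCW).

I'll approach the dial with the jaws at about 30° to the fixture's x axis.

```bash
cat >> h.py <<'E'
from scipy.spatial.transform import Rotation as Ro
def rel(*targets):
    s=robot.observe(); R0=Ro.from_euler("xyz",s["tool_rot"]); p0=np.array(s["tool_pos"])
    for x,y,z,yaw in targets:
        Rt=Ro.from_euler("xyz",[np.pi,0,np.radians(yaw)])
        print("shift cm",np.round(R0.inv().apply(np.array([x,y,z])-p0)*100,2),"rot deg",np.round((R0.inv()*Rt).as_rotvec(degrees=True),2))
def st():
    s=robot.observe(); print("t",round(s["time"],3),"p",np.round(s["tool_pos"],4),"rpy",np.round(np.degrees(s["tool_rot"]),2),"F",np.round(s["contact_force"],1),"op",round(s["opening"],4),"q",np.round(s["qpos"],2))
E
python3 -c "
from h import *
rel((.38,-.36,.25,62))"
```

```text
shift cm [29.15 -9.02 -0.43] rot deg [ -0.    -0.   -49.29]
```

```bash
python3 -m crank '[[5.8,-1.8,0,0,0,-10,1],[11.6,-3.6,0,0,0,-20,1],[17.4,-5.4,0,0,0,-30,1],[23.3,-7.2,0,0,0,-40,1],[29.1,-9,-0.4,0,0,-49,1]]'; python3 -c "
from h import *
st();rel((.50,-.08,.25,112))"
```

```text
time: 1.08
tool_pos: [0.3811, -0.3591, 0.2497]
tool_rot: [-3.142, 0.0, 1.082]
contact_force: [0.5, -1.4, -0.3]
opening: 0.0918
t 1.075 p [ 0.3811 -0.3591  0.2497] rpy [-1.7999e+02  1.0000e-02  6.2010e+01] F [ 0.5 -1.4 -0.3] op 0.0918 q [-0.9   0.34  1.52 -0.    1.28 -0.41]
shift cm [ 3.022e+01 -2.600e+00 -3.000e-02] rot deg [-1.000e-02  0.000e+00 -4.999e+01]
```

```bash
python3 -m crank '[[6,-0.5,0,0,0,-10,1],[12,-1,0,0,0,-20,1],[18,-1.5,0,0,0,-30,1],[24.1,-2,0,0,0,-40,1],[30.2,-2.6,0,0,0,-50,1]]'; python3 -c "
from h import *
st();rel((.547,.1555,.17,112))"
```

```text
time: 1.7
tool_pos: [0.5004, -0.0802, 0.2499]
tool_rot: [3.141, 0.001, 1.955]
contact_force: [-0.1, -0.2, -1.2]
opening: 0.0922
t 1.7 p [ 0.5004 -0.0802  0.2499] rpy [1.7997e+02 3.0000e-02 1.1203e+02] F [-0.1 -0.2 -1.2] op 0.0922 q [-0.31  0.3   1.57 -0.    1.27 -0.69]
shift cm [20.11 13.15  7.99] rot deg [0.03 0.03 0.03]
```

```bash
python3 -m crank '[[4.5,3,1.5,0,0,0,1],[9,6,3.2,0,0,0,1],[13.5,9,4.8,0,0,0,1],[18,12,6.4,0,0,0,1],[20.1,13.1,8,0,0,0,1]]'; python3 - <<'E'
from h import *
st()
for n in ("wrist","top","side"):
    c=read_camera(n); cv2.imwrite(f"pics/{n}2.png",c["frame"][:,:,::-1])
    print(n,proj(c,[[.547,.1555,.05],[.527,.1695,.053]]))
E
```

```text
time: 2.33
tool_pos: [0.5474, 0.1559, 0.169]
tool_rot: [3.141, -0.0, 1.952]
contact_force: [-0.7, -0.8, -0.5]
opening: 0.0916
t 2.325 p [0.5474 0.1559 0.169 ] rpy [ 1.7997e+02 -1.0000e-02  1.1185e+02] F [-0.7 -0.8 -0.5] op 0.0916 q [ 0.14  0.49  1.51  0.    1.14 -0.24]
wrist [[316.12236294 195.00375629]
 [300.77682546 173.44250511]]
top [[236.15535105 204.94457978]
 [228.25214293 215.31016269]]
side [[284.0239519  155.45627853]
 [273.13545834 151.64764047]]
```

View pics/wrist2.png

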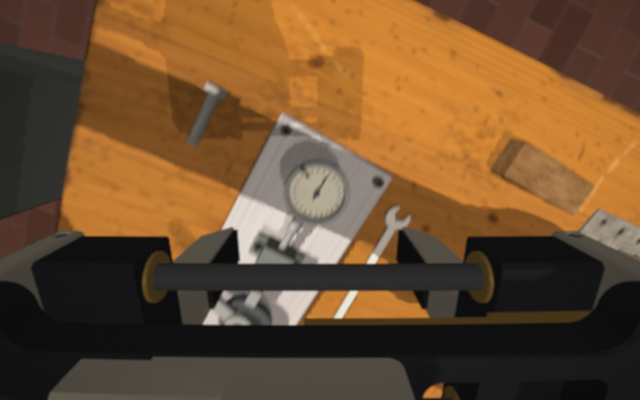

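View pics/top2.png

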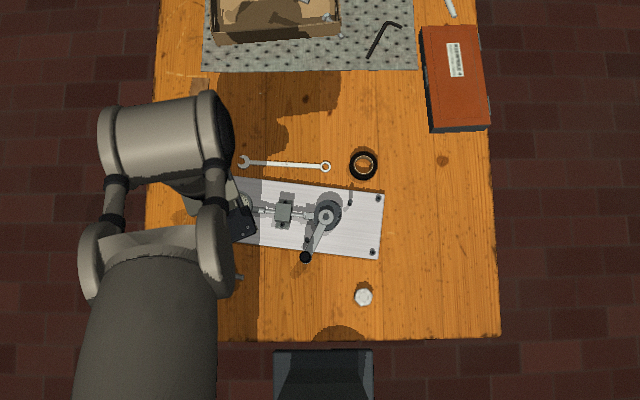

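The wrist view shows the dial at about (316,190), with the stud at upper left near (304,168). The prediction from triangulation was (316,195). I'll zoom in to refine it.

```bash
python3 - <<'E'
from h import *
c=read_camera("wrist"); crop(c,266,145,100,90,8,"pics/w3.png")
print(np.array(c["R"]).T@-np.array(c["t"]))
# ring outer outline candidates
E
```

```text
[0.52021593 0.2221457  0.3085443 ]
```

View pics/w3.png

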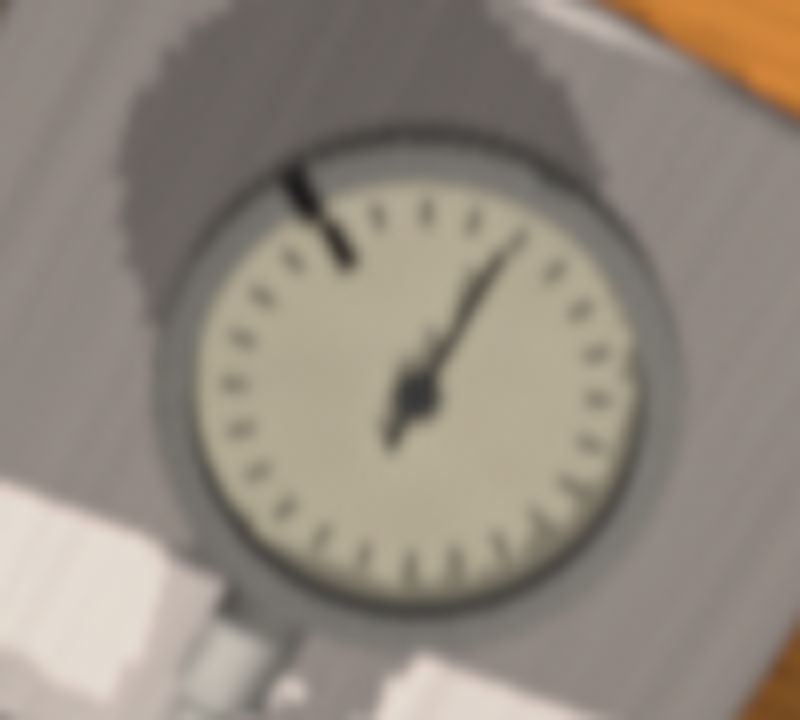

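The mark is exactly four ticks (60°) CCW of the pointer, so the bezel reads about +1.05 rad. Next, the centre.

```bash
python3 - <<'E'
from h import *
c=read_camera("wrist"); 
print(onz(c,(266+417/8-.44,145+393/8-.44),.050))
print("ring outer",onz(c,(266+155/8-.44,145+393/8-.44),.046),onz(c,(266+682/8-.44,145+393/8-.44),.046))
print("stud",onz(c,(266+296/8-.44,145+185/8-.44),.053))
rel((.5468,.155,.0455,112))
E
```

```text
[0.54746716 0.15398407 0.05      ]
ring outer [0.51998675 0.1418319  0.046     ] [0.57609478 0.16418958 0.046     ]
stud [0.52622061 0.17172099 0.053     ]
shift cm [ 0.27  0.04 12.46] rot deg [ 0.02  0.03 -0.3 ]
```

```bash
python3 - <<'E'
from h import *
st(); rel((.5473,.155,.0455,112))
E
```

```text
t 2.575 p [0.5474 0.1524 0.1701] rpy [1.7998e+02 3.0000e-02 1.1170e+02] F [0.7 0.  0.8] op 0.0918 q [ 0.14  0.49  1.51 -0.    1.14 -0.24]
shift cm [ 0.25  0.08 12.46] rot deg [ 0.02  0.03 -0.3 ]
```

```bash
python3 -m crank '[[0,0,3,0,0,0,1],[0,0,6,0,0,0,1],[0,0,6,0,0,0,1],[0,0,6,0,0,0,1]]'; python3 - <<'E'
from h import *
st(); c=read_camera("wrist"); st(); rel((.5473,.155,.0455,112)); crop(c,240,120,160,120,5,"pics/w4.png")
print(proj(c,[.5473,.155,.05]))
E
```

```text
time: 3.08
tool_pos: [0.5482, 0.1524, 0.1113]
tool_rot: [3.139, 0.001, 1.949]
contact_force: [0.2, 0.2, -0.3]
opening: 0.0921
t 3.075 p [0.5482 0.1524 0.1113] rpy [1.7988e+02 4.0000e-02 1.1164e+02] F [ 0.2  0.2 -0.3] op 0.0921 q [ 0.14  0.56  1.58 -0.    1.   -0.24]
t 3.125 p [0.5483 0.1526 0.1115] rpy [1.7984e+02 5.0000e-02 1.1166e+02] F [0.2 0.1 0.6] op 0.092 q [ 0.14  0.56  1.58 -0.    1.   -0.24]
shift cm [ 0.26 -0.02  6.6 ] rot deg [ 0.16  0.05 -0.34]
[[316.57760565 213.01088469]]
```

View pics/w4.png

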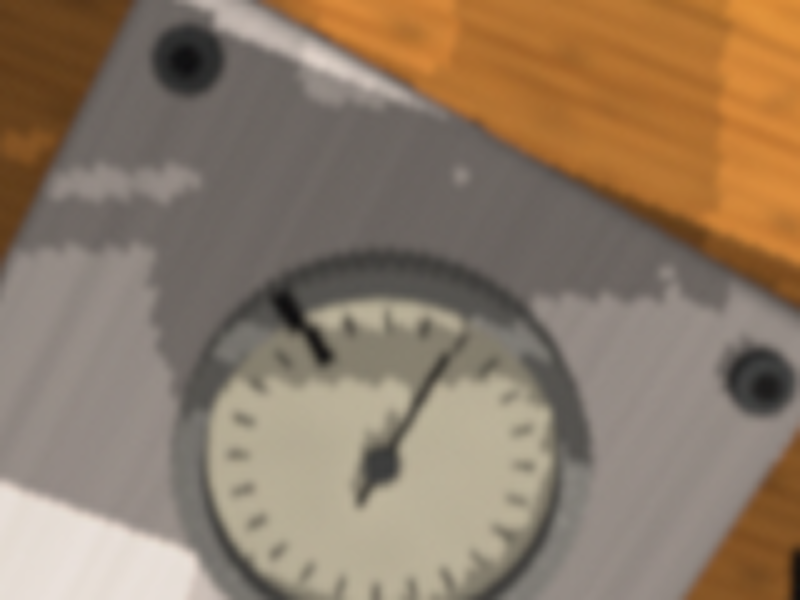

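The predicted and seen dial centres agree to within 1 px. I'll descend and close.

```bash
python3 -m crank '[[0.2,0,3,0,0,0,1],[0.2,0,5.5,0,0,0,1],[0.2,0,6.6,0,0,0,1],[0.2,0,6.6,0,0,0,1]]' 15; python3 -c "
from h import *
st()"
```

```text
time: 3.62
tool_pos: [0.5468, 0.1549, 0.0441]
tool_rot: [3.141, 0.0, 1.95]
contact_force: [-0.5, 0.4, 0.5]
opening: 0.0919
t 3.625 p [0.5468 0.1549 0.0441] rpy [1.7999e+02 1.0000e-02 1.1171e+02] F [-0.5  0.4  0.5] op 0.0919 q [ 0.14  0.65  1.63 -0.    0.86 -0.24]
```

```bash
python3 -m crank '[[0,0,0,0,0,0,0.6],[0,0,0,0,0,0,0.55],[0,0,0,0,0,0,0.5],[0,0,0,0,0,0,0.5],[0,0,0,0,0,0,0.5]]' 15; python3 -c "
from h import *
st()"
```

```text
time: 4.25
tool_pos: [0.5462, 0.1548, 0.044]
tool_rot: [-3.141, 0.0, 1.95]
contact_force: [-3.2, -0.7, 4.8]
opening: 0.0595
t 4.25 p [0.5462 0.1548 0.044 ] rpy [-1.7997e+02  1.0000e-02  1.1172e+02] F [-3.2 -0.7  4.8] op 0.0595 q [ 0.14  0.65  1.63 -0.    0.86 -0.24]
```

Gripped at 59.5 mm, which matches the 60 mm ring. I'll turn 60° clockwise seen from above, which is +60° about tool z.

```bash
python3 -m crank '[[0,0,0,0,0,10,0.5],[0,0,0,0,0,20,0.5],[0,0,0,0,0,30,0.5],[0,0,0,0,0,40,0.5],[0,0,0,0,0,50,0.5]]'; python3 -c "
from h import *
st()"
```

```text
time: 4.88
tool_pos: [0.5453, 0.1549, 0.0439]
tool_rot: [-3.14, 0.002, 1.072]
contact_force: [-6.3, -0.9, 8.1]
opening: 0.0598
t 4.875 p [0.5453 0.1549 0.0439] rpy [-1.7989e+02  9.0000e-02  6.1400e+01] F [-6.3 -0.9  8.1] op 0.0598 q [ 0.14  0.65  1.64 -0.    0.86  0.64]
```

```bash
python3 -m crank '[[0,0,0,0,0,5,0.5],[0,0,0,0,0,10,0.5],[0,0,0,0,0,10,0.5]]'; python3 - <<'E'
from h import *
st(); c=read_camera("wrist"); cv2.imwrite("pics/w5.png",c["frame"][:,:,::-1]); crop(c,240,160,160,120,5,"pics/w5c.png")
E
```

```text
time: 5.25
tool_pos: [0.5451, 0.155, 0.0439]
tool_rot: [-3.139, 0.002, 0.902]
contact_force: [-6.8, -0.3, 7.9]
opening: 0.0593
t 5.25 p [0.5451 0.155  0.0439] rpy [-1.7988e+02  1.2000e-01  5.1660e+01] F [-6.8 -0.3  7.9] op 0.0593 q [0.14 0.65 1.64 0.   0.86 0.81]
```

View pics/w5.png

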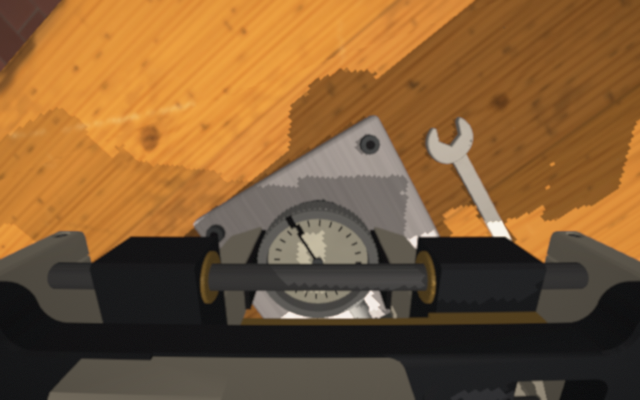

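View pics/w5c.png

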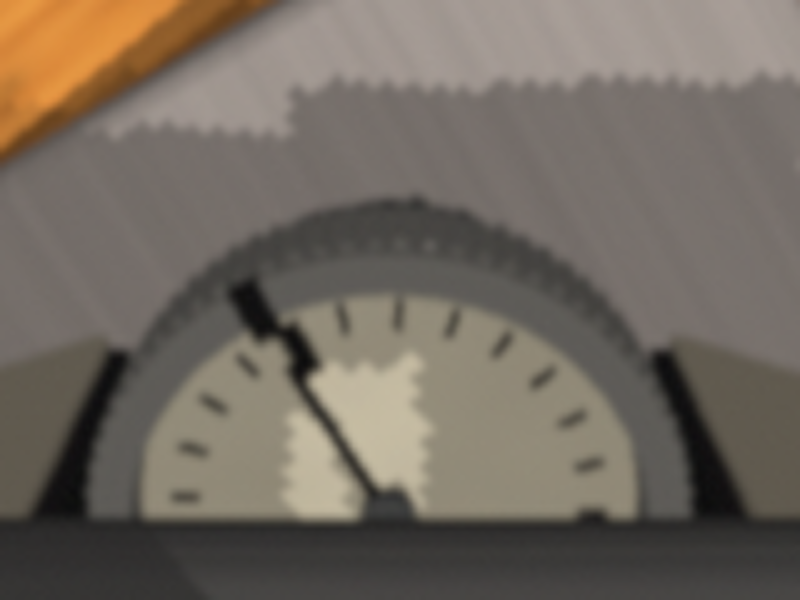

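The mark sits at the pointer, slightly clockwise of it by a few degrees. I'll quantify that by casting rays.

```bash
python3 - <<'E'
from h import *
c=read_camera("wrist")
o=np.array([240,160])-.4
C=np.array([.5473,.155])
fx=90-7.85
for n,p,z in (("stud",(244,293),.053),("mark inner",(308,357),.048),("ptr",(300,378),.050),("ptrmid",(340,437),.05),("tick -1",(343,318),.048),("tick+1",(249,365),.048),("tick -2",(398,315),.048),("tick -3",(452,322),.048),("hub",(390,502),.05)):
    w=onz(c,np.array(p)/5+o,z)[:2]; d=w-C; print(n,w.round(4),"r",round(np.hypot(*d)*1e3,1),"ang-from-zero",round((np.degrees(np.arctan2(d[1],d[0]))-fx+180)%360-180,1))
c=read_camera("side"); crop(c,260,130,50,45,12,"pics/s5.png")
E
```

```text
stud [0.5518 0.183 ] r 28.4 ang-from-zero -1.4
mark inner [0.5509 0.1728] r 18.2 ang-from-zero -3.6
ptr [0.5495 0.1722] r 17.4 ang-from-zero 0.4
ptrmid [0.5486 0.1649] r 10.0 ang-from-zero 0.1
tick -1 [0.5562 0.1739] r 20.9 ang-from-zero -17.3
tick+1 [0.5458 0.1758] r 20.8 ang-from-zero 11.9
tick -2 [0.5606 0.1708] r 20.7 ang-from-zero -32.1
tick -3 [0.5642 0.167 ] r 20.8 ang-from-zero -46.8
hub [0.5481 0.1563] r 1.5 ang-from-zero -23.2
```

View pics/s5.png

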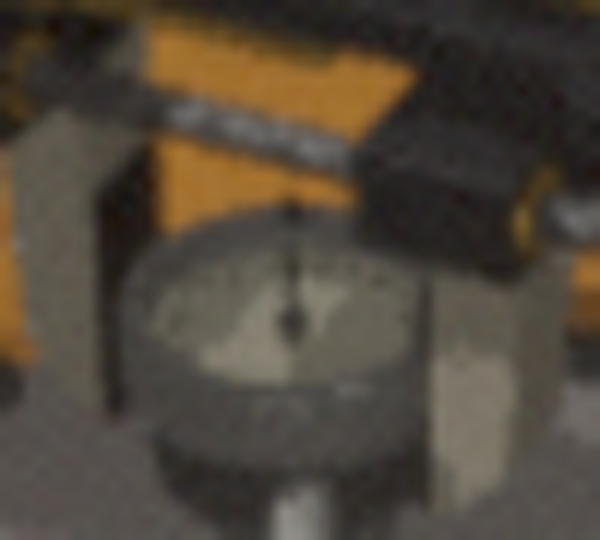

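The ticks put the bezel at about -2.3° (-0.04 rad), already within tolerance. I'll trim it 2° CCW, release and retract straight up.

```bash
python3 -m crank '[[0,0,0,0,0,-2,0.5],[0,0,0,0,0,-2,0.5],[0,0,0,0,0,-2,0.75],[0,0,0,0,0,-2,1],[0,0,0,0,0,-2,1]]'; python3 -c "
from h import *
st()"
```

```text
time: 6.02
tool_pos: [0.5467, 0.155, 0.0436]
tool_rot: [3.141, -0.0, 0.937]
contact_force: [0.2, -0.9, 0.3]
opening: 0.0842
t 6.025 p [0.5467 0.155  0.0436] rpy [ 1.7998e+02 -1.0000e-02  5.3700e+01] F [ 0.2 -0.9  0.3] op 0.0842 q [ 0.14  0.65  1.63 -0.    0.86  0.77]
```

```bash
python3 -m crank '[[0,0,0,0,0,0,1],[0,0,-2,0,0,0,1],[0,0,-5,0,0,0,1],[0,0,-10,0,0,0,1],[0,0,-13,0,0,0,1]]'; python3 - <<'E'
from h import *
st(); c=read_camera("wrist"); crop(c,240,120,160,120,5,"pics/w6.png")
print(proj(c,[[.5473,.155,.048]]),c["R"].tolist())
rel((.4485,.025,.174,0),(.4485,.025,.0695,0))
E
```

```text
time: 6.65
tool_pos: [0.5472, 0.1551, 0.1761]
tool_rot: [3.139, -0.002, 0.937]
contact_force: [-0.0, -0.6, -0.1]
opening: 0.0919
t 6.65 p [0.5472 0.1551 0.1761] rpy [ 1.7988e+02 -1.1000e-01  5.3710e+01] F [-0.  -0.6 -0.1] op 0.0919 q [ 0.14  0.48  1.51 -0.    1.15  0.77]
[[315.73911855 193.65269779]] [[0.8055549316813585, -0.5925153730789318, 0.0026047473924280767], [-0.5704073526519534, -0.774293184227376, 0.2740538576623631], [-0.1603642855639443, -0.2222512036506593, -0.9617108184851623]]
shift cm [-16.44  -0.36   0.47] rot deg [ 0.16 -0.47 53.71]
shift cm [-16.5   -0.43  10.92] rot deg [ 0.16 -0.47 53.71]
```

View pics/w6.png

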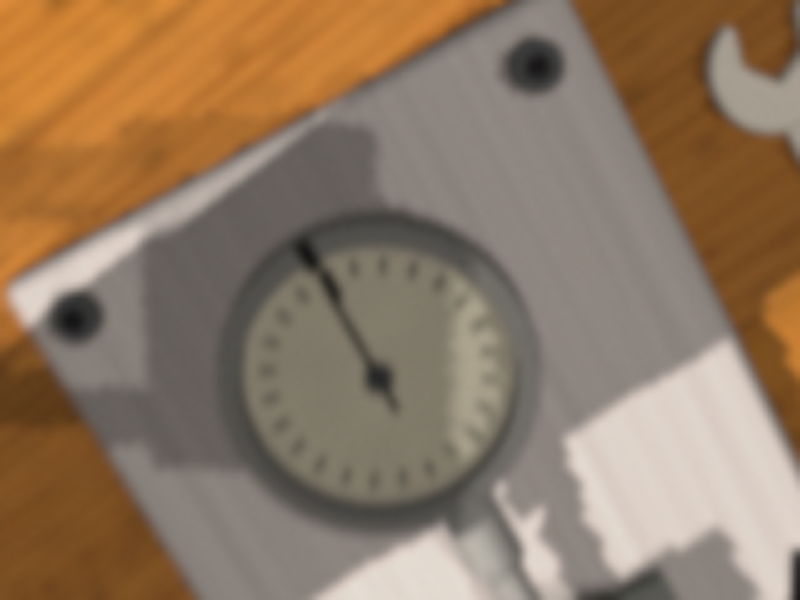

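The pointer lies right on the mark, so the bezel is at zero. Next I go above the handle with yaw at about 28°, so the jaws are never radial during the swing.

```bash
python3 -m crank '[[-4,-0.1,0,0,0,8,1],[-9,-0.2,0,0,0,16,1],[-14,-0.3,0,0,0,24,1],[-16.4,-0.4,0.3,0,0,26,1],[-16.4,-0.4,0.3,0,0,26,1]]'; python3 - <<'E'
from h import *
st(); c=read_camera("wrist"); cv2.imwrite("pics/w7.png",c["frame"][:,:,::-1])
st(); print(proj(c,[[.4485,.025,.0905],[.448,.0245,.0445]]))
rel((.4485,.025,.0695,28))
E
```

```text
time: 7.32
tool_pos: [0.4454, 0.0243, 0.1706]
tool_rot: [-3.141, 0.0, 0.481]
contact_force: [1.0, 0.5, -0.4]
opening: 0.0918
t 7.325 p [0.4454 0.0243 0.1706] rpy [-1.7999e+02  3.0000e-02  2.7580e+01] F [ 1.   0.5 -0.4] op 0.0918 q [-0.12  0.28  1.84 -0.    1.02  0.97]
t 7.375 p [0.4463 0.0249 0.1708] rpy [ 1.7999e+02 -3.0000e-02  2.7650e+01] F [0.5 0.5 0.1] op 0.0918 q [-0.12  0.28  1.84  0.    1.02  0.97]
[[316.72275876 206.93402395]
 [317.07301351 192.14057405]]
shift cm [ 0.19  0.09 10.13] rot deg [ 0.01 -0.03 -0.35]
```

View pics/w7.png

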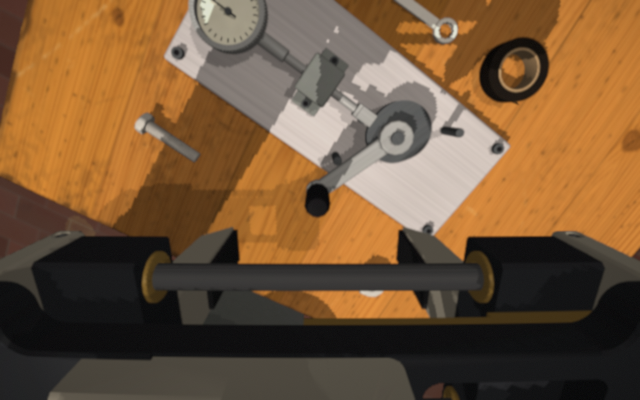

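The handle top is at (317,206), against (316.7,206.9) predicted. Descend.

```bash
python3 -m crank '[[0.2,0.1,3,0,0,0,1],[0.2,0.1,6,0,0,0,1],[0.2,0.1,9,0,0,0,1],[0.2,0.1,10.1,0,0,0,1],[0.2,0.1,10.1,0,0,0,1]]'; python3 -c "
from h import *
st()"
```

```text
time: 8.0
tool_pos: [0.4487, 0.0256, 0.0694]
tool_rot: [-3.141, 0.001, 0.484]
contact_force: [-0.2, -0.0, 0.8]
opening: 0.092
t 8.0 p [0.4487 0.0256 0.0694] rpy [-1.7997e+02  4.0000e-02  2.7760e+01] F [-0.2 -0.   0.8] op 0.092 q [-0.11  0.45  1.95  0.    0.75  0.97]
```

```bash
python3 -m crank '[[0,0,0,0,0,0,0.5],[0,0,0,0,0,0,0.25],[0,0,0,0,0,0,0.1],[0,0,0,0,0,0,0.1],[0,0,0,0,0,0,0.1]]' 30; python3 -m crank '[[0,0,0,0,0,0,0.1],[0,0,0,0,0,0,0.1],[0,0,0,0,0,0,0.1]]';python3 -c "
from h import *
st()"
```

```text
time: 8.62
tool_pos: [0.4484, 0.0251, 0.0698]
tool_rot: [3.141, -0.0, 0.483]
contact_force: [-0.3, -0.8, -0.6]
opening: 0.0465
time: 9.0
tool_pos: [0.4482, 0.0253, 0.0697]
tool_rot: [-3.141, 0.0, 0.483]
contact_force: [-1.5, 1.9, 1.3]
opening: 0.0202
t 9.0 p [0.4482 0.0253 0.0697] rpy [-1.7998e+02  2.0000e-02  2.7700e+01] F [-1.5  1.9  1.3] op 0.0202 q [-0.11  0.45  1.95  0.    0.75  0.97]
```

Gripped at about 20.2 mm with the 21 mm handle inside. Now the arc waypoints in tool axes.

```bash
python3 - <<'E'
from h import *
st()
p0=np.array([.4484,.0254]);S=np.array([.5242,-.0127]);yaw=np.radians(27.7)
tx=np.array([np.cos(yaw),np.sin(yaw)]);ty=np.array([np.sin(yaw),-np.cos(yaw)])
a0=np.radians(153.5)
prev=np.zeros(2)
for k in range(1,12):
    th=1.9*k/10; P=S+.085*np.array([np.cos(a0+th),np.sin(a0+th)]); d=(P-p0)*100; v=np.array([d@tx,d@ty])
    if k in(6,): print('-- rel to k5')
    print(k,round(th,2),P.round(4),v.round(2), (v-prev).round(2))
    if k==5: prev=v
E
```

```text
t 9.0 p [0.4482 0.0253 0.0697] rpy [-1.7998e+02  2.0000e-02  2.7700e+01] F [-1.5  1.9  1.3] op 0.0202 q [-0.11  0.45  1.95  0.    0.75  0.97]
1 0.19 [0.4423 0.0102] [-1.24  1.07] [-1.24  1.07]
2 0.38 [ 0.4395 -0.0057] [-2.23  2.34] [-2.23  2.34]
3 0.57 [ 0.4397 -0.0218] [-2.97  3.78] [-2.97  3.78]
4 0.76 [ 0.4429 -0.0376] [-3.41  5.33] [-3.41  5.33]
5 0.95 [ 0.4491 -0.0525] [-3.56  6.93] [-3.56  6.93]
-- rel to k5
6 1.14 [ 0.458 -0.066] [-3.4   8.54] [0.16 1.6 ]
7 1.33 [ 0.4692 -0.0775] [-2.94 10.08] [0.62 3.15]
8 1.52 [ 0.4825 -0.0867] [-2.2  11.51] [1.36 4.58]
9 1.71 [ 0.4972 -0.0933] [-1.2  12.78] [2.36 5.85]
10 1.9 [ 0.5129 -0.0969] [ 0.02 13.83] [3.58 6.9 ]
11 2.09 [ 0.529  -0.0976] [ 1.42 14.63] [4.98 7.7 ]
```

```bash
python3 -m crank '[[-1.2,1.1,0,0,0,0,0.1],[-2.2,2.3,0,0,0,0,0.1],[-3,3.8,0,0,0,0,0.1],[-3.4,5.3,0,0,0,0,0.1],[-3.6,6.9,0,0,0,0,0.1]]' 35;python3 - <<'E'
from h import *
st(); c=read_camera("top"); crop(c,200,150,200,150,4,"pics/t8.png")
E
```

```text
time: 9.62
tool_pos: [0.4504, -0.0536, 0.0698]
tool_rot: [3.14, -0.004, 0.482]
contact_force: [12.1, 11.0, -10.0]
opening: 0.0203
t 9.625 p [ 0.4504 -0.0536  0.0698] rpy [179.91  -0.23  27.59] F [ 12.1  11.  -10. ] op 0.0203 q [-0.29  0.45  1.94  0.    0.75  0.8 ]
```

View pics/t8.png

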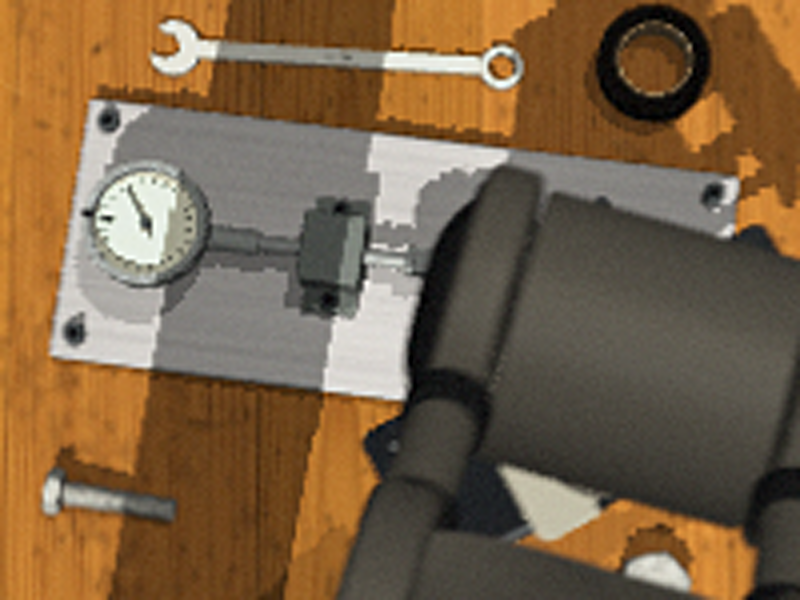

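The pointer has swung clockwise and the bezel mark stays at zero. The force shows my arc is slightly too wide, so I'll continue about 1 mm further in.

```bash
python3 -m crank '[[0.3,1.6,0,0,0,0,0.1],[0.7,3.1,0,0,0,0,0.1],[1.5,4.5,0,0,0,0,0.1],[2.4,5.8,0,0,0,0,0.1],[3.6,6.8,0,0,0,0,0.1]]';python3 - <<'E'
from h import *
st(); c=read_camera("top"); crop(c,200,150,200,150,4,"pics/t9.png")
p=robot.observe()["tool_pos"]; S=np.array([.5242,-.0127]); d=p[:2]-S; print("r",np.hypot(*d),"th",(np.degrees(np.arctan2(d[1],d[0]))-153.5)%360*np.pi/180)
c=read_camera("wrist"); cv2.imwrite("pics/w9.png",c["frame"][:,:,::-1])
c=read_camera("side"); cv2.imwrite("pics/s9.png",c["frame"][:,:,::-1])
E
```

```text
time: 10.3
tool_pos: [0.5112, -0.0957, 0.0695]
tool_rot: [-3.138, 0.001, 0.482]
contact_force: [-2.1, 9.3, 4.2]
opening: 0.02
t 10.3 p [ 0.5112 -0.0957  0.0695] rpy [-1.798e+02  6.000e-02  2.763e+01] F [-2.1  9.3  4.2] op 0.02 q [-0.33  0.55  1.75  0.    0.85  0.75]
r 0.08407821465120316 th 1.9002020823841106
```

View pics/t9.png

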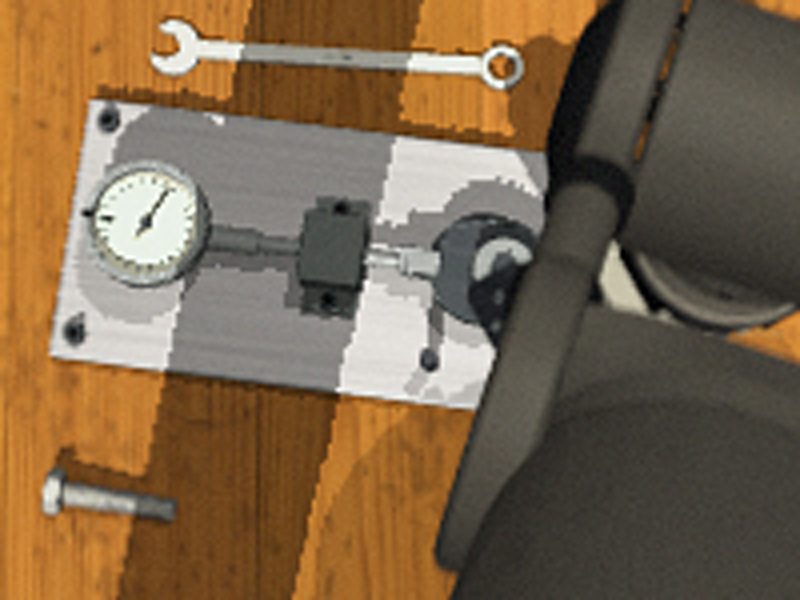

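View pics/w9.png

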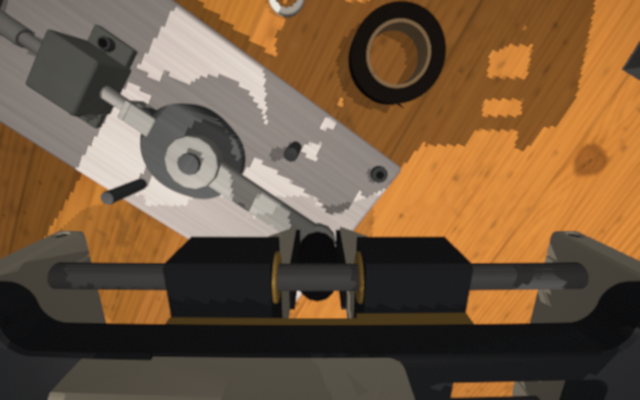

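The lever looks lined up with the rod and its computed angle is 1.90. However, the pointer read only about 115° at that moment, possibly because it lagged, so I'll look again after holding.

```bash
python3 -m crank '[[0,0,0,0,0,0,0.1],[0,0,0,0,0,0,0.1]]';python3 - <<'E'
from h import *
st(); c=read_camera("top"); crop(c,215,185,60,50,10,"pics/t10.png")
c=read_camera("wrist"); cv2.imwrite("pics/w10.png",c["frame"][:,:,::-1])
E
```

```text
time: 10.7
tool_pos: [0.5108, -0.0957, 0.0695]
tool_rot: [-3.138, 0.001, 0.483]
contact_force: [-2.5, 7.7, 4.3]
opening: 0.0203
t 10.7 p [ 0.5108 -0.0957  0.0695] rpy [-1.7982e+02  7.0000e-02  2.7650e+01] F [-2.5  7.7  4.3] op 0.0203 q [-0.33  0.54  1.75  0.    0.85  0.75]
```

View pics/t10.png

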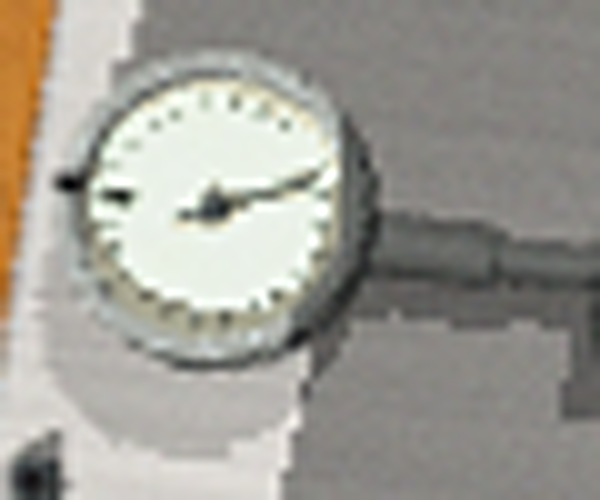

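View pics/w10.png

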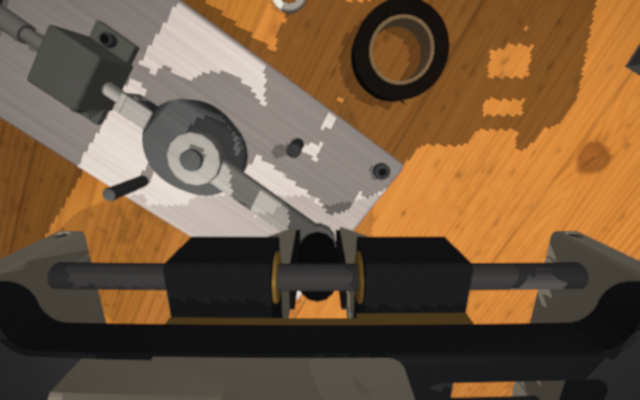

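The pointer is still moving: it was at about 115° and is now at about 157°. I'll hold and look again.

```bash
python3 -m crank '[[0,0,0,0,0,0,0.1],[0,0,0,0,0,0,0.1],[0,0,0,0,0,0,0.1],[0,0,0,0,0,0,0.1]]';python3 - <<'E'
from h import *
st(); c=read_camera("top"); crop(c,215,185,60,50,10,"pics/t11.png")
E
```

```text
time: 11.3
tool_pos: [0.5107, -0.0956, 0.0695]
tool_rot: [-3.138, 0.001, 0.483]
contact_force: [-2.1, 7.0, 2.7]
opening: 0.0203
t 11.3 p [ 0.5107 -0.0956  0.0695] rpy [-1.7982e+02  7.0000e-02  2.7660e+01] F [-2.1  7.   2.7] op 0.0203 q [-0.33  0.54  1.75  0.    0.85  0.75]
```

View pics/t11.png

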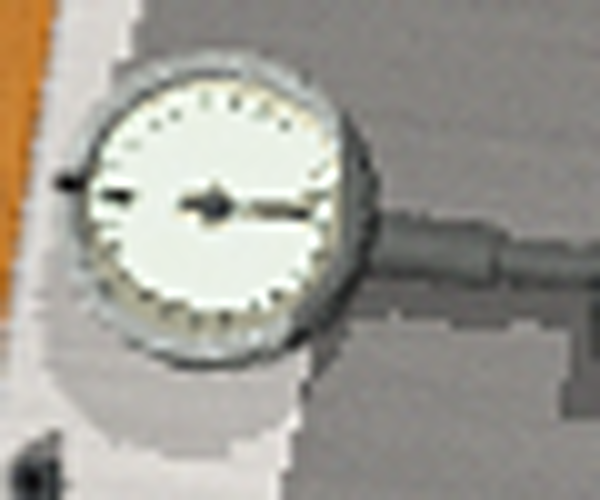

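The pointer has settled almost opposite the zero mark (180°). One final hold and check.

```bash
python3 -m crank '[[0,0,0,0,0,0,0.1],[0,0,0,0,0,0,0.1],[0,0,0,0,0,0,0.1],[0,0,0,0,0,0,0.1]]';python3 - <<'E'
from h import *
st(); c=read_camera("top"); cv2.imwrite("pics/t13.png",c["frame"][:,:,::-1]); crop(c,215,185,60,50,10,"pics/t12.png")
p=proj(c,[[.5473,.155,.05],[.5473+.022*.1366,.155+.022*.9906,.05],[.5473-.022*.1366,.155-.022*.9906,.05],[.5473+.027*.1366,.155+.027*.9906,.053]])
print((p-[215,185]+.45)*10)
E
```

```text
time: 11.85
tool_pos: [0.5108, -0.0956, 0.0695]
tool_rot: [-3.138, 0.001, 0.483]
contact_force: [-1.3, 7.9, 4.0]
opening: 0.0204
t 11.85 p [ 0.5108 -0.0956  0.0695] rpy [-1.7982e+02  7.0000e-02  2.7650e+01] F [-1.3  7.9  4. ] op 0.0204 q [-0.33  0.54  1.75  0.    0.85  0.75]
[[218.71975869 202.34339979]
 [104.36107307 187.97792142]
 [333.53243046 216.74050217]
 [ 75.22919096 182.03940346]]
```

View pics/t12.png

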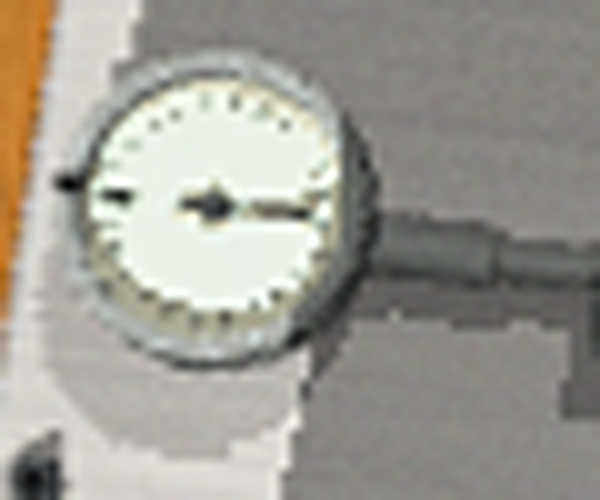

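View pics/t13.png

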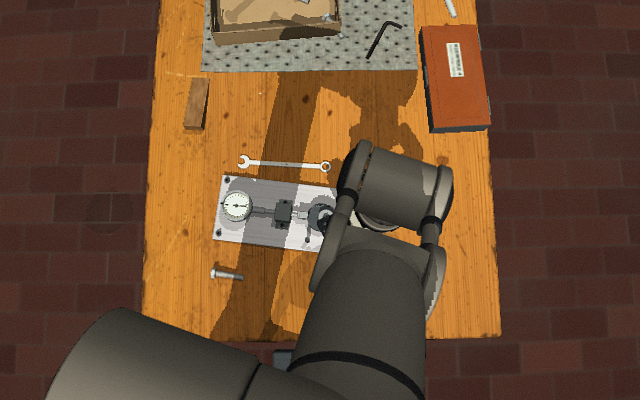

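The pointer is steady at about 178°. The chord between rest and present handle positions gives a lever angle of 1.86 against 1.90 wanted, so I'll nudge about 3 mm on along the tangent to centre it.

```bash
python3 -m crank '[[0.1,0.1,0,0,0,0,0.1],[0.2,0.2,0,0,0,0,0.1],[0.2,0.2,0,0,0,0,0.1],[0.2,0.2,0,0,0,0,0.1],[0.2,0.2,0,0,0,0,0.1]]';python3 -m crank '[[0,0,0,0,0,0,0.1],[0,0,0,0,0,0,0.1],[0,0,0,0,0,0,0.1],[0,0,0,0,0,0,0.1]]';python3 - <<'E'
from h import *
st(); c=read_camera("top"); crop(c,215,185,60,50,10,"pics/t14.png")
p=robot.observe()["tool_pos"][:2]
print(2*np.arcsin(np.hypot(*(p-[.4483,.0253]))/.17))
E
```

```text
time: 12.52
tool_pos: [0.5134, -0.0961, 0.0695]
tool_rot: [-3.138, 0.001, 0.483]
contact_force: [-2.0, 8.4, 4.4]
opening: 0.0203
time: 13.02
tool_pos: [0.5134, -0.0961, 0.0695]
tool_rot: [-3.138, 0.001, 0.483]
contact_force: [-1.8, 9.9, 3.6]
opening: 0.0204
t 13.025 p [ 0.5134 -0.0961  0.0695] rpy [-1.7979e+02  6.0000e-02  2.7650e+01] F [-1.8  9.9  3.6] op 0.0204 q [-0.33  0.55  1.75  0.    0.85  0.75]
1.8895176251215824
```

View pics/t14.png

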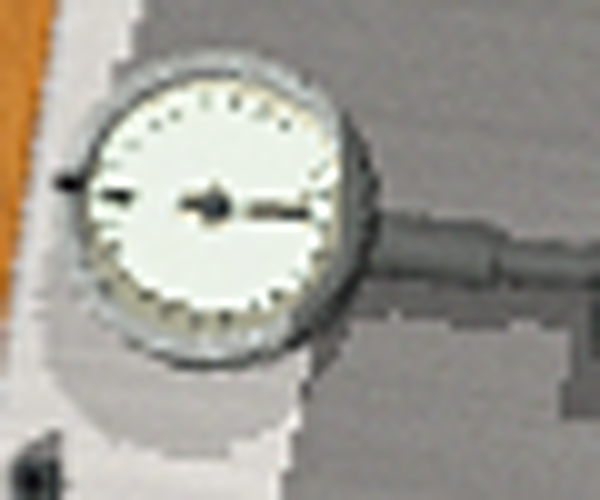

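The lever is at 1.89 and still, the pointer is at half a turn, and the stud and mark are at zero. Handing in.

```bash
python3 -c "
from h import *
print(robot.hand_in()); st()"
```

```text
the job is handed in; nothing more can be done
None
the job is handed in; nothing more can be done
```

I zeroed the bezel first, then swung the lever by its handle to the cam's highest lift and handed in at about 13 s while still holding it. The hand-in gives no verdict, so what follows is from my own last checks.

- **Bezel:** I gripped the ring and turned it back 58° in all: 60° clockwise from its +60° offset, then a 2° trim. After release the pointer lay on the zero mark. In the last top view the stud and mark are still there, within 1–2° against the 7.4° allowed.
- **Lever:** The handle's position works out to a lever angle of 1.89 rad (target 1.90), and successive readings no longer changed.
- **Lift:** The pointer settled at about 178–180°, or roughly 11.9–12 mm. I could only read it to about 2°, so I relied on the lever angle.
- **Grip:** The fingers hold the handle with a set grip of 35 N (opening read 20.4 mm for the 21 mm handle), and the wrist force is about 11 N.
- **Other things on the table:** In the last full top view the spanner and bolt are where they were. The arm hid the tape roll and nut there. The tape roll was last seen apparently in place in the wrist view at the lever's end position. The nut was last seen mid-swing, and the arm stayed well above it.

**Disagreements:**
- My first estimate from the plate corners was about 7 mm off in y, because the plate is not centred on its origin. I used the triangulated dial and spindle instead, and they came out 170 mm apart as given.
- The pointer lagged the lever by up to about a second, so its first readings at the end of the swing were too low. It later settled near 180°.

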